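# Uncover and start the bench dust extractor

### The job

Get the dust extractor ready for cleaning sherds: twist its round intake cover a quarter turn anticlockwise to unlock it, lift it off and set it down (do not drop it) right way up, flat in the shallow steel tray. Only then turn the key clockwise all the way to START, hold it there for about a second, and let go so that it springs back to RUN. Leave the other things on the table where they are.

Things in the scene. Friction and masses are not known exactly. Their poses are not given: they have to be found in the camera images.
- extractor: Dust extractor, fixed: grey box 160 x 160 mm, 90 mm high, with a round aluminium bayonet collar (126 mm outer diameter, top 107.5 mm above the table) on its top. Origin: centre of its underside, on the table; z up.
- intake (a point): Centre of the black seat inside the collar, 94 mm above the table, on the collar's vertical axis; axes as extractor. The cover starts resting on it. Two lips of the collar (inner radius 48 mm, undersides 8.5 mm above the seat) at +x and -x of this frame overhang the cover's lugs while it is locked.
- cover: Loose grey plastic cover, about 0.16 kg: disc 88 mm diameter, 22 mm thick; two lugs at its foot at +x and -x (18 mm wide, 6 mm thick, reaching 54 mm from the axis); on top a straight grip bar, 70 mm long along x, 14 mm wide, 22 to 49 mm above the underside. Origin: centre of its underside; z up along its axis. It turns easily, with about 3 mm radial play.
- cover_grip (a point): Point inside the cover's grip bar, on its axis, 38 mm above its underside; axes as cover. Locked, its x axis stands 0 to 0.1 rad anticlockwise (from above) of the extractor's. Turning anticlockwise, the lugs are clear of the lips from about 1.1 rad and meet stops at about 1.5 rad; 1.3 rad is a good place to lift straight up.
- tray: Shallow steel tray, fixed, 170 x 170 mm outside, 20 mm high, walls 4 mm. Origin: centre of its underside on the table.
- tray_in (a point): Centre of the tray's inner floor, about 4 mm above the table; axes as tray.
- key_box: Key-switch box of the extractor, fixed: grey, 100 x 100 mm, 70 mm high, with the key standing upright in a steel barrel (36 mm diameter, top 78 mm above the table) in the middle of its top. Origin: centre of its underside, on the table. Three black ticks on the top, growing in length clockwise, mark OFF, RUN and START for the +x end of the key head.
- key_grip (a point): Centre of the key's black head, on the vertical key axis, 105 mm above the table. The head is 34 mm long along this point's x axis, 10 mm thick along y and 26 mm high (92 to 118 mm above the table). At OFF its x axis is that of key_box; it turns clockwise seen from above, by the sum of the two key joints.
- key_switch (a joint): Turn of the key and barrel from OFF (0) to RUN (0.6 rad, a stop), clockwise from above positive. Stays where it is left; light friction, about 0.035 N m. It starts at 0 to 0.08.
- key_spring (a joint): Further clockwise turn past RUN against a spring: 0 at RUN, 0.6 rad at START (hard stop). The spring is preloaded (0.07 N m at RUN, 0.11 N m at START), so the key first goes from OFF to RUN and only then moves this joint. Let go, it springs back to 0 while key_switch stays at RUN.
- bowl: Terracotta bowl, 100 mm across, 55 mm high, loose, a bystander. Origin: centre of its underside.
- tape: Roll of pale tape, 90 mm across, 24 mm high, lying flat, loose, a bystander. Origin: centre of its underside.
- brush: Hand brush lying on the table, loose, a bystander. Origin: middle of its underside.
- sample_box: Cardboard sample box with blue lid, 92 x 72 x 42 mm, loose, a bystander. Origin: centre of its underside.

How it is judged:
On the way, in this order (a step that is already met when the one before it is completed fails the run):
1. the cover is lifted off the intake (z of cover in the frame of intake above 0.03 m), for 0.1 s.
2. the cover is lowered into the tray, within 10 mm of its floor, while still held (x of cover in the frame of tray_in between -0.045 and 0.045 m and y of cover in the frame of tray_in between -0.045 and 0.045 m and z of cover in the frame of tray_in below 0.01 m and contact force between the fingers and cover above 0.3 N), for 0.05 s.
3. the cover is let go in the tray (x of cover in the frame of tray_in between -0.045 and 0.045 m and y of cover in the frame of tray_in between -0.045 and 0.045 m and z of cover in the frame of tray_in below 0.006 m and contact force between the fingers and cover below 0.05 N), for 0.2 s.
4. the key is held at START for at least 0.5 s (value of joint key_spring above 0.48 rad), for 0.5 s.
At the end, for the whole second after the job is handed in: The cover lies flat and still in the tray, right way up (tilt under 0.1 rad, its centre within 45 mm of the tray's along each side, its underside within 6 mm of the tray floor), released; the key is released and back at RUN (key_switch above 0.5 rad, key_spring below 0.08 rad) (x of cover in the frame of tray_in between -0.045 and 0.045 m and y of cover in the frame of tray_in between -0.045 and 0.045 m and z of cover in the frame of tray_in below 0.006 m and angle between cover's own z axis and vertical below 0.1 rad and height (world z) of cover_grip above 0.03 m and linear speed of cover below 0.02 m/s and value of joint key_switch above 0.5 rad and value of joint key_spring below 0.08 rad); the robot touches nothing.
It fails at once if the key is turned to START while the cover is still on the intake (value of joint key_spring above 0.3 rad and distance between cover and intake below 0.03 m).
It fails at once if a bystander (bowl, tape, brush or sample box) is moved by more than 30 mm (distance of any of bowl, tape, brush, sample_box from where it was at the start of the episode above 0.03 m).
It also fails if it takes over 67 s, if anything falls off the work surface, if the arm or the gripper's body presses on something with over 40 N, if the wrist force passes 120 N, or if a joint passes its speed limit or range.

### The arm

A 7-joint arm with a two-finger parallel gripper is mounted at the origin on the work surface. World frame = base frame: x ahead of the robot, y to its left, z up, the work surface at z = 0. Lengths are in m, angles in rad, forces in N, time in s.
With the tool pointing down it reaches from about 0.4 to 0.875 m from the base axis. Payload 19.3 kg.
Tool frame: the origin (TCP) lies between the finger pads; the fingertips stand bot.tcp_to_tips ahead of it and the grasp point (between the pads) is the TCP (bot.tcp_to_tips is the distance from the TCP to the fingertips, in m); z points along the fingers, y is the line along which they close (so a half turn about z gives the same grasp; the last joint's range is limited). The gripper opens to 85 mm and grips with 20 to 120 N. Pads are 22 mm wide; open, the fingers measure 114 mm over their backs; the gripper's body (76 mm by 85 mm) begins 54 mm behind the grasp point. The pads swing forward as they close: fully open they stand 13 mm farther back than shut.
Start: joints at [1.194, 0.521, -0.036, 1.599, 0.021, 1.021, -0.113], TCP at [0.189, -0.596, 0.25] pointing down, gripper open.
Joint ranges: [-2.91, 2.91], [-0.3, 2.13], [-1.5, 1.42], [0.17, 2.43], [-1.26, 4.41], [0.16, 1.93], [-2.52, 2.52]. Speed limits (rad/s): [1.89, 1.89, 2.39, 2.39, 3.01, 3.01, 3.01].

### API

Orientations are given as [roll, pitch, yaw] about the fixed x, y, z axes, in that order (R = Rz(yaw) Ry(pitch) Rx(roll)).
In Python, from workcell import telemetry, grab_frame, bot gives the robot as it stands. The module is installed in compiled form; this text tells all that it offers.
- The arm moves only by the shell command python3 -m crank 'ROWS' [FORCE]. ROWS is text: rows parted by semicolons, each of 7 numbers parted by spaces: the finger opening in m, from 0 to 0.0854, then the shift along the tool's x, y, z in m, then the turn, a rotation vector about the tool's x, y, z in degrees. A call has exactly 8 rows; each row shifts and turns the commanded pose from where the row before left it, along the tool's axes as they then stand; what a row does not reach is not made up. A row lasts 1/12 s, in which the tool goes at most 41.7 mm and 7.16 degrees, less where a joint would pass 70% of its speed; a pose out of reach is approached as far as the arm can. A call with a gripper value outside its range is refused whole. The fingers move at their own pace and stop on an object; FORCE is the grip in N (left out, the last holds). Time passes only in rows, so rows that do not move let the fingers close, or fill a call up. It gives the time, the measured TCP pose, the force, the opening and the grip force at its end, in the units of the state.
- telemetry.observe(): the state, without advancing time (a new reading comes with each control period).
- grab_frame(name): name is "side" or "top"; returns a dict with "pixels" (480x640x3 uint8, red, green, blue), "depth" (480x640 float32, m along the optical axis (not along the pixel's ray), 0 where there is no reading), "vertical_fov" (degrees; the focal length in pixels is half the picture's height over the tangent of half this angle, whatever the lens; pixels are square), "cx", "cy" (the principal point, pixels), "R" (3x3) and "t" (3): a world point X has camera coordinates R X + t. Camera axes: x right, y down, z forward; pixel columns grow to the right and rows downward; lengths in m; the calibration is good to about 2 mm. A picture is of the moment at which its call begins.
- bot.job_done(): hands the job in; it is judged then, once.
The state is a dict: "clock": time; "qpos": joint angles; "qd": joint speeds; "joint_efforts": joint torques, N m; "position": TCP position; "tool_rot": TCP orientation; "force": force on the tool from outside, world axes, zero at the start; "moment": the same for the moment, N m; "grip_width": finger opening in m; "finger_force": force on a finger pad.
Only numpy, scipy, OpenCV 4.12 (cv2) and the standard library are available. Lean on these libraries where they do the work, as an engineer would, in place of code of your own. Each camera call takes 0.05 s, during which the arm holds its last target. There are 200 camera calls.

## Working session

There is one attempt and no reset: what is moved stays moved. The work goes in short steps, Python scripts to look and compute and a shell command to move; the robot and the scene stay as the last step left them, time stands still between calls to the robot, and variables do not carry over. Pictures are saved under pics/ and viewed, at most 10 in all, crops included, and the job is handed in when it is done.

```bash
mkdir -p pics; cat > h.py <<'E'
import numpy as np, cv2
from workcell import telemetry, grab_frame, bot
def cloud(f):
    d=f["depth"]; h,w=d.shape; fl=h/2/np.tan(np.radians(f["vertical_fov"])/2)
    u,v=np.meshgrid(np.arange(w),np.arange(h))
    P=np.stack([(u-f["cx"])/fl*d,(v-f["cy"])/fl*d,d],-1)
    W=(P-f["t"])@f["R"]; W[d==0]=np.nan
    return W
def save(n,img): cv2.imwrite("pics/"+n+".png",cv2.cvtColor(img,cv2.COLOR_RGB2BGR))
E
python3 - <<'E'
from h import *
for n in("top","side"):
    f=grab_frame(n); save(n+"0",f["pixels"]); np.savez(n+"0.npz",W=cloud(f),p=f["pixels"]); print(n,f["vertical_fov"],f["cx"],f["cy"],-f["R"].T@f["t"],f["R"].round(2).tolist())
s=telemetry.observe(); print(s, bot.tcp_to_tips)
E
```

```text
top 57.292618402478205 317.3398581303405 234.7302692824968 [ 0.45048764 -0.00118491  1.10139117] [[-0.02, -1.0, -0.02], [-0.99, 0.02, -0.16], [0.16, 0.01, -0.99]]
side 52.971986717214406 318.04937764157916 238.18670906405245 [0.12354055 0.89760961 0.95307076] [[-0.89, -0.46, -0.01], [-0.29, 0.56, -0.78], [0.36, -0.69, -0.63]]
{'clock': 0.1, 'qpos': array([ 1.19380538,  0.5219545 , -0.03630716,  1.59991285,  0.02118087,
        1.02109974, -0.11280926]), 'qd': array([ 0.00027189, -0.00227269, -0.00110306, -0.00156687,  0.00080324,
        0.00052964, -0.00023886]), 'joint_efforts': array([ 3.82851635e-03, -9.28495789e+01,  1.98393300e+00, -3.70535445e+01,
        1.80947164e-02,  5.40983267e-03,  4.31407955e-05]), 'position': array([ 0.18863475, -0.59557617,  0.24979711]), 'tool_rot': array([-3.14060439e+00,  6.20231685e-05,  3.06742473e-01]), 'force': array([ 0.08524899,  0.47568129, -0.14507958]), 'moment': array([ 0.03835094, -0.02323357,  0.02060086]), 'finger_force': 0.0, 'grip_width': 0.08512780176177562} 0.019
```

View pics/top0.png

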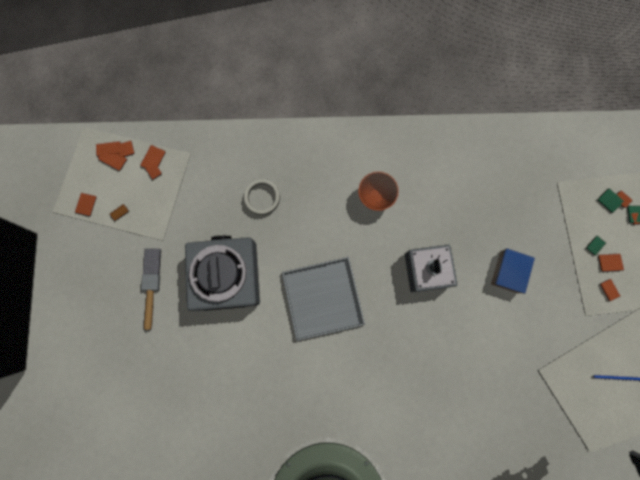

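View pics/side0.png

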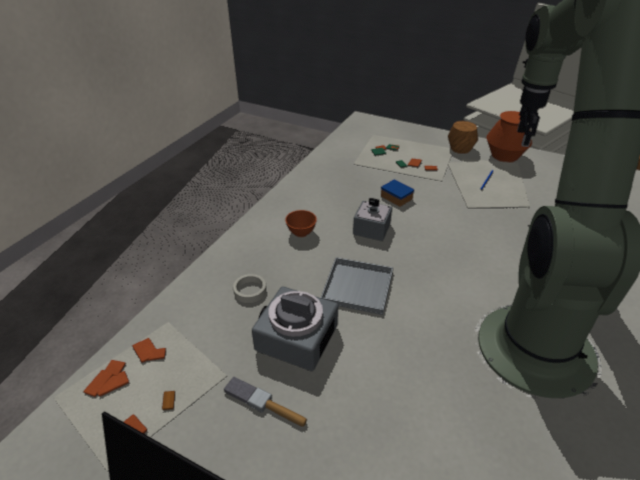

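```bash
cat > m.py <<'E'
from h import *
import sys
def rect(P,n):
    r=cv2.minAreaRect((P[:,:2]*1000).astype(np.float32)); print(n,len(P),"rect c",np.round(r[0],1),"size",np.round(r[1],1),"ang",round(r[2],1))
def pca(P):
    c=P[:,:2].mean(0); w,v=np.linalg.eigh(np.cov((P[:,:2]-c).T)); a=np.degrees(np.arctan2(v[1,1],v[0,1]));print("  mean",P.mean(0).round(4),"ang",round(a,1),"sd",np.sqrt(w).round(4))
A=[np.load(n+"0.npz")["W"].reshape(-1,3) for n in("top","side")]
for n,W in zip(("top","side"),A):
    W=W[~np.isnan(W).any(1)]; x,y,z=W.T
    def box(x0,x1,y0,y1,z0,z1): return W[(x>x0)&(x<x1)&(y>y0)&(y<y1)&(z>z0)&(z<z1)]
    print(n)
    E=box(.35,.65,.1,.34,.085,.094);rect(E,"extr top")
    C=box(.35,.65,.1,.34,.104,.1112);rect(C,"collar")
    B=box(.35,.65,.1,.34,.13,.16);rect(B,"bar"); pca(B); print(np.percentile(B[:,2],[5,50,95]))
    T=box(.3,.6,-.14,.12,.008,.03);rect(T,"tray")
    K=box(.35,.65,-.35,-.15,.06,.074);rect(K,"kbox")
    K=box(.35,.65,-.35,-.15,.095,.13);rect(K,"key");pca(K)
E
python3 m.py
python3 - <<'E'
from h import *
p=np.load("top0.npz")["p"]
a=cv2.resize(p[225:325,170:270],(400,400),interpolation=cv2.INTER_CUBIC)
b=cv2.resize(p[235:305,395:465],(400,400),interpolation=cv2.INTER_CUBIC)
save("crop0",np.hstack([a,b]))
E
```

```text
top
extr top 2219 rect c [530.7 240.5] size [159.  158.3] ang 3.8
collar 722 rect c [531.  240.5] size [126. 125.] ang 89.1
bar 238 rect c [531. 241.] size [70.2 14.9] ang 4.6
  mean [0.5302 0.2397 0.1417] ang -174.8 sd [0.0044 0.0201]
[0.13445987 0.14227247 0.14506153]
tray 648 rect c [472.    2.4] size [170.3 170.3] ang 11.9
kbox 1439 rect c [ 537.3 -257.5] size [ 99.9 101.7] ang 6.5
key 91 rect c [ 537.4 -257.3] size [33.4 11.7] ang 5.7
  mean [ 0.537  -0.2552  0.1136] ang -177.2 sd [0.003  0.0096]
side
extr top 1478 rect c [528.4 240.6] size [158.3 160.9] ang 4.1
collar 639 rect c [529.3 239.5] size [126.  126.8] ang 10.7
bar 240 rect c [528.9 240.4] size [70.8 18.4] ang 7.8
  mean [0.5276 0.2425 0.1399] ang -174.1 sd [0.0044 0.0207]
[0.13097479 0.14145961 0.14519546]
tray 672 rect c [480.4 -21.6] size [181.1 227.7] ang 12.0
kbox 514 rect c [ 533.5 -255.4] size [100.  103.9] ang 7.2
key 79 rect c [ 533.6 -254.9] size [14.2 32.6] ang 85.4
  mean [ 0.5335 -0.2553  0.1088] ang -176.4 sd [0.0031 0.0098]
```

View pics/crop0.png

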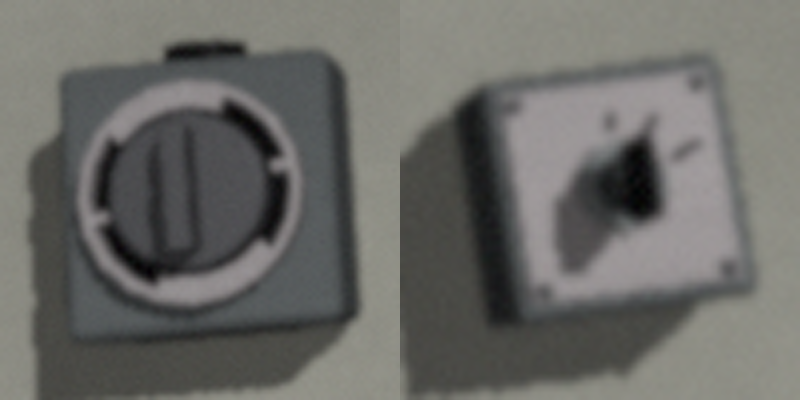

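Top view: the extractor is at px (222,275), the tray at (322,300) and the key box at (432,268). The bystanders are clear of the route. The crop shows the lips, and the key at OFF with RUN and START clockwise of it. The sizes match the ones given, so I'm moving.

```bash

python3 -m crank '0.085 0 0 0 0 0 6; 0.085 0 0 0 0 0 6; 0.085 .0238 -.031 0 0 0 0; 0.085 .0238 -.031 0 0 0 0; 0.085 .0238 -.031 0 0 0 0; 0.085 .0238 -.031 0 0 0 0; 0.085 .0238 -.031 0 0 0 0; 0.085 .0238 -.031 0 0 0 0' 60
python3 -m crank '0.085 .0238 -.031 0 0 0 0; 0.085 .0238 -.031 0 0 0 0; 0.085 .0238 -.031 0 0 0 0; 0.085 .0238 -.031 0 0 0 0; 0.085 .0238 -.031 0 0 0 0; 0.085 .0238 -.031 0 0 0 0; 0.085 .0238 -.031 0 0 0 0; 0.085 .0238 -.031 0 0 0 0'
python3 -m crank '0.085 .0238 -.031 0 0 0 0; 0.085 .006 -.033 0 0 0 0; 0.085 .006 -.033 0 0 0 0; 0.085 .006 -.033 0 0 0 0; 0.085 .006 -.033 0 0 0 0; 0.085 .006 -.033 0 0 0 0; 0.085 .006 -.033 0 0 0 0; 0.085 0 0 0 0 0 0'
cat >> h.py <<'E'
def go(x,y,z,yaw=None):
    s=telemetry.observe(); p=s["position"]; r=s["tool_rot"]; c,sn=np.cos(r[2]),np.sin(r[2]); a,b=x-p[0],y-p[1]
    print("t",s["clock"],"pos",p.round(4),"rpy",np.degrees(r).round(2),"q",s["qpos"].round(2),"F",s["force"].round(1),"w",round(s["grip_width"],4),"ff",round(s["finger_force"],1))
    print("shift",np.round([a*c+b*sn,a*sn-b*c,p[2]-z],4), "turn", None if yaw is None else round(np.degrees(r[2])-yaw,2))
E
python3 -c "from h import *; go(.530,.2405,.134,5.5)"
```

```text
clock: 0.77
position: [0.3133, -0.395, 0.2502]
tool_rot: [-3.141, 0.0, 0.097]
force: [2.4, 0.1, 0.0]
grip_width: 0.0851
finger_force: 0.0
clock: 1.43
position: [0.4787, -0.1297, 0.2503]
tool_rot: [-3.142, 0.0, 0.097]
force: [0.4, -1.7, 0.1]
grip_width: 0.085
finger_force: 0.0
clock: 2.1
position: [0.5151, 0.109, 0.2502]
tool_rot: [-3.139, -0.0, 0.104]
force: [-0.4, 0.7, -0.4]
grip_width: 0.085
finger_force: 0.0
t 2.1 pos [0.5151 0.109  0.2502] rpy [-1.7984e+02 -1.0000e-02  5.9700e+00] q [-0.11  0.38 -0.27  1.85  0.12  0.93 -1.9 ] F [-0.4  0.7 -0.4] w 0.085 ff 0.0
shift [ 0.0285 -0.1293  0.1162] turn 0.47
```

```bash

python3 -m crank '0.06 .007 -.032 0 0 0 0; 0.06 .007 -.032 0 0 0 0; 0.06 .007 -.032 0 0 0 0; 0.06 .007 -.033 0 0 0 0; 0.06 0 0 .03 0 0 0; 0.06 0 0 .03 0 0 0; 0.06 0 0 0 0 0 0; 0.06 0 0 0 0 0 0'
python3 -c "
from h import *
go(.530,.2405,.138,5.5)
f=grab_frame('side');p=f['pixels'];save('c1',cv2.resize(p[250:390,220:370],(600,560),interpolation=cv2.INTER_CUBIC))"
```

```text
clock: 2.77
position: [0.5302, 0.2329, 0.1896]
tool_rot: [3.141, 0.003, 0.097]
force: [1.0, 0.6, 1.0]
grip_width: 0.0601
finger_force: 0.0
t 2.7667 pos [0.5302 0.2329 0.1896] rpy [1.7994e+02 1.6000e-01 5.5800e+00] q [-0.32  0.53 -0.27  1.77  0.18  0.87 -2.15] F [1.  0.6 1. ] w 0.0601 ff 0.0
shift [ 0.0006 -0.0076  0.0516] turn 0.08
```

View pics/c1.png

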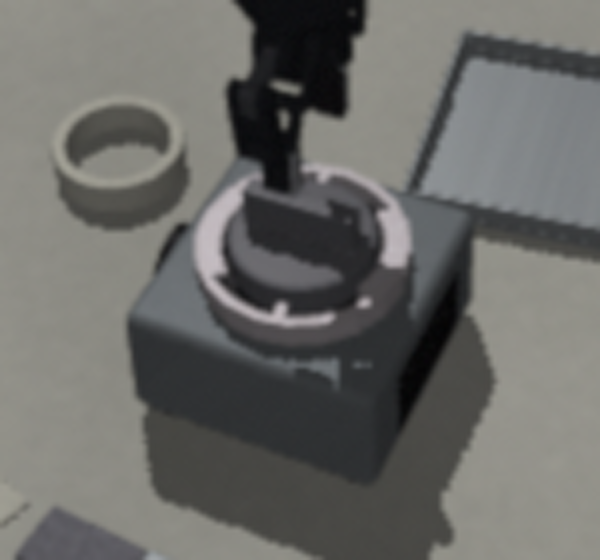

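The open fingers are above the grip bar (crop px about 290,190), a little short in y. I'll correct that, go down and close.

```bash

python3 -m crank '0.06 .0005 -.0075 0 0 0 0; 0.06 0 0 .015 0 0 0; 0.06 0 0 .015 0 0 0; 0.06 0 0 .012 0 0 0; 0.06 0 0 .008 0 0 0; 0.06 0 0 0 0 0 0; 0.0 0 0 0 0 0 0; 0.0 0 0 0 0 0 0' 40
python3 -m crank '0 0 0 0 0 0 0; 0 0 0 0 0 0 0; 0 0 0 0 0 0 0; 0 0 0 0 0 0 0; 0 0 0 0 0 0 0; 0 0 0 0 0 0 0; 0 0 0 0 0 0 0; 0 0 0 0 0 0 0'
python3 -c "
from h import *
go(.530,.2405,.138,5.5)"
```

```text
clock: 3.48
position: [0.531, 0.2411, 0.1411]
tool_rot: [-3.141, -0.001, 0.097]
force: [-0.1, 0.4, 0.7]
grip_width: 0.0364
finger_force: 0.0
clock: 4.15
position: [0.5309, 0.241, 0.1411]
tool_rot: [-3.141, -0.001, 0.097]
force: [-1.0, -0.6, 6.7]
grip_width: 0.0128
finger_force: 39.8
t 4.15 pos [0.5309 0.241  0.1411] rpy [-1.7998e+02 -6.0000e-02  5.5700e+00] q [-0.35  0.6  -0.26  1.8   0.21  0.77 -2.19] F [-1.  -0.6  6.7] w 0.0128 ff 39.8
shift [-0.001   0.0004  0.0031] turn 0.07
```

```bash

python3 -m crank '0 0 0 -.001 0 0 -4; 0 0 0 0 0 0 -5; 0 0 0 0 0 0 -5; 0 0 0 0 0 0 -5; 0 0 0 0 0 0 -5; 0 0 0 0 0 0 -5; 0 0 0 0 0 0 -5; 0 0 0 0 0 0 -5'
python3 -m crank '0 0 0 0 0 0 -5; 0 0 0 0 0 0 -5; 0 0 0 0 0 0 -5; 0 0 0 0 0 0 -5; 0 0 0 0 0 0 -5; 0 0 0 0 0 0 -5; 0 0 0 0 0 0 -4; 0 0 0 0 0 0 0'
python3 -c "
from h import *
print(telemetry.observe()['moment'])
go(.530,.2405,.138,78.5)"
```

```text
clock: 4.82
position: [0.5307, 0.2408, 0.1416]
tool_rot: [3.141, -0.0, 0.782]
force: [0.3, -0.8, -0.1]
grip_width: 0.0131
finger_force: 39.0
clock: 5.48
position: [0.5307, 0.2406, 0.1414]
tool_rot: [3.142, -0.0, 1.375]
force: [-0.2, 0.1, -1.6]
grip_width: 0.0137
finger_force: 39.0
[-0.01743686 -0.00566431  0.05887461]
t 5.4833 pos [0.5307 0.2406 0.1414] rpy [ 1.800e+02 -1.000e-02  7.876e+01] q [-0.12  0.65 -0.59  1.79  0.46  0.85 -1.12] F [-0.2  0.1 -1.6] w 0.0137 ff 39.0
shift [-0.0003 -0.0007  0.0034] turn 0.26
```

Turned freely. Lift slowly, then check.

```bash

python3 -m crank '0 0 0 -.005 0 0 0; 0 0 0 -.01 0 0 0; 0 0 0 -.012 0 0 0; 0 0 0 -.015 0 0 0; 0 0 0 -.02 0 0 0; 0 0 0 -.02 0 0 0; 0 0 0 -.01 0 0 0; 0 0 0 0 0 0 0'
python3 -c "
from h import *
go(.472,.0024,.12)
f=grab_frame('side');W=cloud(f).reshape(-1,3);p=f['pixels'];save('c2',cv2.resize(p[220:390,210:400],(684,600),interpolation=cv2.INTER_CUBIC))"
```

```text
clock: 6.15
position: [0.5314, 0.2415, 0.2362]
tool_rot: [3.138, -0.002, 1.371]
force: [0.4, 0.2, -1.4]
grip_width: 0.0136
finger_force: 39.0
t 6.15 pos [0.5314 0.2415 0.2362] rpy [ 1.798e+02 -1.300e-01  7.853e+01] q [-0.08  0.54 -0.64  1.71  0.37  1.02 -1.05] F [ 0.4  0.2 -1.4] w 0.0136 ff 39.0
shift [-0.2461 -0.0106  0.1162] turn None
```

View pics/c2.png

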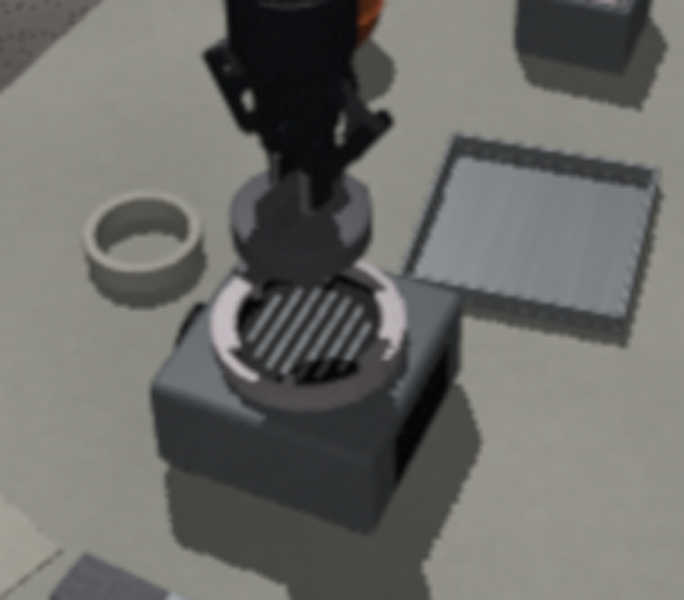

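The cover is clear of the collar (crop px about 300,230) and held level. The underside is 47 mm below the TCP. Next I carry it to the tray.

```bash

python3 -m crank '0 -.02 -.0013 0 0 0 0; 0 -.035 -.0013 0 0 0 0; 0 -.036 -.0013 0 0 0 0; 0 -.036 -.0013 0 0 0 0; 0 -.036 -.0013 0 0 0 0; 0 -.036 -.0013 0 0 0 0; 0 -.03 -.0014 0 0 0 0; 0 -.017 -.0014 0 0 0 0'
python3 -m crank '0 0 0 .02 0 0 0; 0 0 0 .025 0 0 0; 0 0 0 .025 0 0 0; 0 0 0 .025 0 0 0; 0 0 0 .025 0 0 0; 0 0 0 .02 0 0 0; 0 0 0 .01 0 0 0; 0 0 0 0 0 0 0'
python3 -c "
from h import *
go(.472,.0024,.0515)"
```

```text
clock: 6.87
position: [0.4699, -0.0018, 0.2323]
tool_rot: [-3.14, 0.002, 1.368]
force: [0.9, 0.3, -1.2]
grip_width: 0.0133
finger_force: 39.1
clock: 7.53
position: [0.47, 0.002, 0.0812]
tool_rot: [-3.138, 0.001, 1.372]
force: [-0.3, -0.8, -1.1]
grip_width: 0.0135
finger_force: 39.1
t 7.5333 pos [0.47   0.002  0.0812] rpy [-1.7978e+02  4.0000e-02  7.8600e+01] q [ 0.25  0.6  -0.49  2.1   0.53  0.56 -0.83] F [-0.3 -0.8 -1.1] w 0.0135 ff 39.1
shift [0.0008 0.0018 0.0297] turn None
```

```bash

python3 -m crank '0 0 0 .01 0 0 0; 0 0 0 .008 0 0 0; 0 0 0 .005 0 0 0; 0 0 0 .003 0 0 0; 0 0 0 .002 0 0 0; 0 0 0 .001 0 0 0; 0 0 0 0 0 0 0; 0 0 0 0 0 0 0'
python3 -c "
from h import *
go(.472,.0024,.0515)"
```

```text
clock: 8.2
position: [0.4716, 0.0018, 0.0545]
tool_rot: [3.141, -0.0, 1.371]
force: [-0.3, -0.3, -0.4]
grip_width: 0.013
finger_force: 39.2
t 8.2 pos [0.4716 0.0018 0.0545] rpy [ 1.7998e+02 -1.0000e-02  7.8570e+01] q [ 0.21  0.65 -0.45  2.11  0.58  0.5  -0.87] F [-0.3 -0.3 -0.4] w 0.013 ff 39.2
shift [0.0006 0.0003 0.003 ] turn None
```

```bash

python3 -m crank '0 0 0 .001 0 0 0; 0 0 0 .001 0 0 0; 0 0 0 .0005 0 0 0; 0 0 0 0 0 0 0; 0 0 0 0 0 0 0; 0 0 0 0 0 0 0; 0 0 0 0 0 0 0; 0 0 0 0 0 0 0'
python3 -c "
from h import *
go(.472,.0024,.0515)"
```

```text
clock: 8.87
position: [0.4715, 0.0018, 0.0518]
tool_rot: [3.142, -0.0, 1.371]
force: [0.5, -0.7, -0.5]
grip_width: 0.0131
finger_force: 39.2
t 8.8667 pos [0.4715 0.0018 0.0518] rpy [180.    -0.    78.58] q [ 0.21  0.65 -0.44  2.11  0.58  0.49 -0.88] F [ 0.5 -0.7 -0.5] w 0.0131 ff 39.2
shift [0.0007 0.0004 0.0003] turn None
```

```bash

python3 -m crank '0 0 0 .0007 0 0 0; 0 0 0 .0007 0 0 0; 0 0 0 0 0 0 0; 0 0 0 0 0 0 0; 0 0 0 0 0 0 0; 0 0 0 0 0 0 0; 0 0 0 0 0 0 0; 0 0 0 0 0 0 0'
python3 -c "
from h import *
go(.472,.0024,.0515)"
```

```text
clock: 9.53
position: [0.4715, 0.0018, 0.051]
tool_rot: [3.141, 0.0, 1.371]
force: [-5.7, -0.6, 21.8]
grip_width: 0.0131
finger_force: 42.2
t 9.5333 pos [0.4715 0.0018 0.051 ] rpy [1.7997e+02 2.0000e-02 7.8580e+01] q [ 0.2   0.65 -0.44  2.12  0.58  0.49 -0.88] F [-5.7 -0.6 21.8] w 0.0131 ff 42.2
shift [ 0.0007  0.0003 -0.0005] turn None
```

Floor contact felt. Ease off, open, rise.

```bash

python3 -m crank '0 0 0 -.0006 0 0 0; 0 0 0 0 0 0 0; .06 0 0 0 0 0 0; .06 0 0 0 0 0 0; .06 0 0 0 0 0 0; .06 0 0 0 0 0 0; .06 0 0 0 0 0 0; .06 0 0 0 0 0 0'
python3 -m crank '.06 0 0 0 0 0 0; .06 0 0 0 0 0 0; .06 0 0 -.01 0 0 0; .06 0 0 -.02 0 0 0; .06 0 0 -.035 0 0 0; .06 0 0 -.035 0 0 0; .06 0 0 -.035 0 0 0; .06 0 0 -.035 0 0 0'
python3 -c "
from h import *
go(.536,-.2562,.2)
f=grab_frame('side');W=cloud(f);p=f['pixels'];save('c3',cv2.resize(p[240:330,300:420],(640,480),interpolation=cv2.INTER_CUBIC))
W=W.reshape(-1,3);B=W[(abs(W[:,0]-.472)<.05)&(abs(W[:,1])<.05)&(W[:,2]>.045)&(W[:,2]<.075)];print(len(B),B.mean(0),np.percentile(B[:,2],[50,95]))"
```

```text
clock: 10.2
position: [0.4714, 0.0019, 0.0509]
tool_rot: [-3.142, -0.0, 1.371]
force: [0.4, -0.3, 1.5]
grip_width: 0.0601
finger_force: 0.0
clock: 10.87
position: [0.4708, 0.0021, 0.2234]
tool_rot: [-3.141, -0.0, 1.372]
force: [0.7, -0.4, -0.3]
grip_width: 0.0602
finger_force: 0.0
t 10.8667 pos [0.4708 0.0021 0.2234] rpy [-1.7998e+02 -2.0000e-02  7.8620e+01] q [ 0.4   0.37 -0.66  2.    0.3   0.87 -0.62] F [ 0.7 -0.4 -0.3] w 0.0602 ff 0.0
shift [-0.2404  0.1149  0.0234] turn None
119 [0.46860985 0.00504971 0.05185667] [0.05236151 0.05509639]
```

View pics/c3.png

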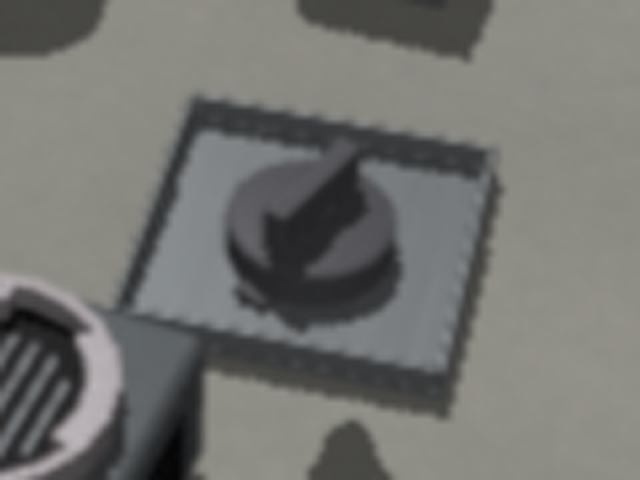

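The cover sits flat and centred in the tray (crop px about 312,225), with the bar top at 53 mm as expected. On to the key.

```bash

python3 -m crank '.05 -.02 .009 0 0 0 0; .05 -.033 .0155 0 0 0 0; .05 -.034 .016 0 0 0 0; .05 -.034 .016 0 0 0 0; .05 -.034 .016 0 0 0 0; .05 -.034 .016 0 0 0 0; .05 -.033 .0155 0 0 0 0; .05 -.018 .011 0 0 0 0'
python3 -m crank '.05 0 0 0 0 0 -6; .05 0 0 0 0 0 -7; .05 0 0 0 0 0 -7; .05 0 0 0 0 0 -7; .05 0 0 0 0 0 -7; .05 0 0 0 0 0 -7; .05 0 0 0 0 0 -7; .05 0 0 0 0 0 -7'
python3 -m crank '.05 0 0 0 0 0 -7; .05 0 0 0 0 0 -7; .05 0 0 0 0 0 -7; .05 0 0 0 0 0 -7; .05 0 0 0 0 0 -7; .05 0 0 0 0 0 -7; .05 0 0 0 0 0 -7; .05 0 0 0 0 0 0'
python3 -c "
from h import *
go(.536,-.2562,.108,184)"
```

```text
clock: 11.58
position: [0.5361, -0.2606, 0.2215]
tool_rot: [-3.142, 0.001, 1.368]
force: [-0.6, -0.2, 0.4]
grip_width: 0.0506
finger_force: 0.0
clock: 12.25
position: [0.5364, -0.2561, 0.2218]
tool_rot: [3.142, -0.0, 2.338]
force: [0.2, 0.6, 0.4]
grip_width: 0.0501
finger_force: 0.0
clock: 12.92
position: [0.5363, -0.2563, 0.2215]
tool_rot: [3.141, -0.0, -3.09]
force: [-0.2, -0.4, 0.5]
grip_width: 0.05
finger_force: 0.0
t 12.9167 pos [ 0.5363 -0.2563  0.2215] rpy [ 1.7997e+02 -1.0000e-02 -1.7706e+02] q [ 0.99  0.68 -0.99  1.68  0.62  1.13  1.44] F [-0.2 -0.4  0.5] w 0.05 ff 0.0
shift [3.000e-04 1.000e-04 1.135e-01] turn -361.06
```

```bash

python3 -m crank '.05 0 0 .015 0 0 -1; .05 0 0 .02 0 0 0; .05 0 0 .02 0 0 0; .05 0 0 .02 0 0 0; .05 0 0 .018 0 0 0; .05 0 0 .013 0 0 0; .05 0 0 .007 0 0 0; .05 0 0 0 0 0 0' 20
python3 -m crank '0 0 0 0 0 0 0; 0 0 0 0 0 0 0; 0 0 0 0 0 0 0; 0 0 0 0 0 0 0; 0 0 0 0 0 0 0; 0 0 0 0 0 0 0; 0 0 0 0 0 0 0; 0 0 0 0 0 0 0' 20
python3 -c "
from h import *
print(telemetry.observe()['moment'])
go(.536,-.2562,.108,184)"
```

```text
clock: 13.58
position: [0.5361, -0.2559, 0.1069]
tool_rot: [3.141, -0.001, -3.081]
force: [0.2, -0.8, -0.3]
grip_width: 0.0501
finger_force: 0.0
clock: 14.25
position: [0.537, -0.2573, 0.1089]
tool_rot: [-3.14, 0.001, -3.08]
force: [-0.6, -6.0, 6.5]
grip_width: 0.0097
finger_force: 23.6
[-1.19713081  0.1408229   0.06813545]
t 14.25 pos [ 0.537  -0.2573  0.1089] rpy [-1.7989e+02  7.0000e-02 -1.7649e+02] q [ 0.93  0.82 -0.89  1.76  0.77  0.95  1.35] F [-0.6 -6.   6.5] w 0.0097 ff 23.6
shift [0.0009 0.0012 0.0009] turn -360.49
```

```bash

python3 -m crank '0 0 -.0012 0 0 0 0; 0 0 0 0 0 0 4; 0 0 0 0 0 0 5; 0 0 0 0 0 0 5; 0 0 0 0 0 0 5; 0 0 0 0 0 0 5; 0 0 0 0 0 0 5; 0 0 0 0 0 0 0' 40
python3 -c "
from h import *
print(telemetry.observe()['moment'])
go(.537,-.2575,.108,118)"
python3 -m crank '0 0 0 0 0 0 4; 0 0 0 0 0 0 4; 0 0 0 0 0 0 4; 0 0 0 0 0 0 4; 0 0 0 0 0 0 4; 0 0 0 0 0 0 4; 0 0 0 0 0 0 4; 0 0 0 0 0 0 2' 
python3 -c "
from h import *
print(telemetry.observe()['moment'])
go(.537,-.2575,.108,118)"
```

```text
clock: 14.92
position: [0.5371, -0.2574, 0.109]
tool_rot: [-3.141, 0.001, 2.692]
force: [-1.2, 0.8, 7.1]
grip_width: 0.0092
finger_force: 44.9
[ 0.16992705  0.25397851 -0.04227464]
t 14.9167 pos [ 0.5371 -0.2574  0.109 ] rpy [-1.7999e+02  8.0000e-02  1.5422e+02] q [ 0.87  0.77 -0.78  1.76  0.68  0.9   0.9 ] F [-1.2  0.8  7.1] w 0.0092 ff 44.9
shift [ 0.0001 -0.0001  0.001 ] turn 36.22
clock: 15.58
position: [0.5372, -0.2573, 0.109]
tool_rot: [3.141, 0.001, 2.17]
force: [-1.8, -0.3, 8.0]
grip_width: 0.0092
finger_force: 44.9
[0.0823415  0.19901526 0.16088919]
t 15.5833 pos [ 0.5372 -0.2573  0.109 ] rpy [1.7995e+02 7.0000e-02 1.2434e+02] q [ 0.79  0.74 -0.66  1.77  0.59  0.84  0.46] F [-1.8 -0.3  8. ] w 0.0092 ff 44.9
shift [-0.     -0.0003  0.001 ] turn 6.34
```

```bash

python3 -m crank '0 0 0 0 0 0 2; 0 0 0 0 0 0 2; 0 0 0 0 0 0 1.5; 0 0 0 0 0 0 0; 0 0 0 0 0 0 0; 0 0 0 0 0 0 0; 0 0 0 0 0 0 0; 0 0 0 0 0 0 0' 
python3 -c "
from h import *
print(telemetry.observe()['moment'])
go(.537,-.2575,.108,118)
f=grab_frame('top')
a=f['pixels'][235:305,395:465];save('k1',cv2.resize(a,(560,560),interpolation=cv2.INTER_CUBIC))"
```

```text
clock: 16.25
position: [0.5373, -0.2574, 0.109]
tool_rot: [3.141, 0.001, 2.078]
force: [-1.1, 0.3, 8.4]
grip_width: 0.0092
finger_force: 45.0
[0.04457913 0.19923961 0.0834527 ]
t 16.25 pos [ 0.5373 -0.2574  0.109 ] rpy [1.7994e+02 6.0000e-02 1.1908e+02] q [ 0.78  0.73 -0.64  1.77  0.57  0.83  0.38] F [-1.1  0.3  8.4] w 0.0092 ff 45.0
shift [ 0.     -0.0003  0.001 ] turn 1.08
```

View pics/k1.png

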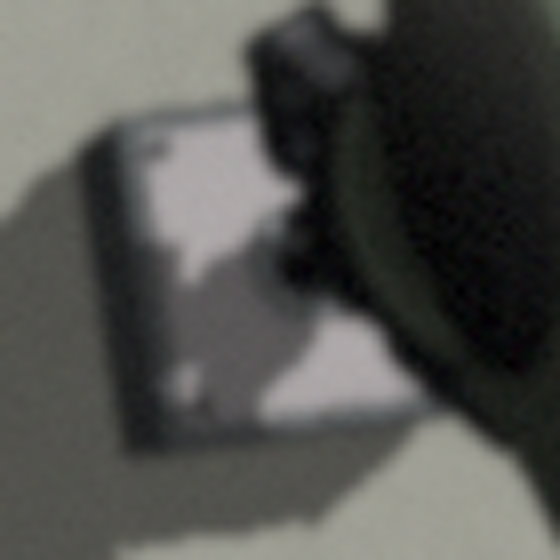

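The gripper hides the key head here, so I'll use the moment instead. It reads about 0.08 N m, the spring level and no stop yet, so I'll press on to the hard stop.

```bash

python3 -m crank '0 0 0 0 0 0 1; 0 0 0 0 0 0 1; 0 0 0 0 0 0 1; 0 0 0 0 0 0 0; 0 0 0 0 0 0 0; 0 0 0 0 0 0 0; 0 0 0 0 0 0 0; 0 0 0 0 0 0 0' 
python3 -c "
from h import *
print(telemetry.observe()['moment'])
go(.537,-.2575,.108,118)"
```

```text
clock: 16.97
position: [0.5373, -0.2574, 0.109]
tool_rot: [3.141, 0.001, 2.026]
force: [-1.3, 0.8, 7.7]
grip_width: 0.0091
finger_force: 45.6
[-0.08281107  0.23403651  0.47124025]
t 16.9667 pos [ 0.5373 -0.2574  0.109 ] rpy [1.7994e+02 7.0000e-02 1.1610e+02] q [ 0.77  0.73 -0.63  1.77  0.56  0.83  0.33] F [-1.3  0.8  7.7] w 0.0091 ff 45.6
shift [-0.     -0.0003  0.001 ] turn -1.9
```

The moment jumped to 0.47 N m, so it's at the hard stop. I'll hold a little longer, then let go.

```bash

python3 -m crank '0 0 0 0 0 0 0; 0 0 0 0 0 0 0; 0 0 0 0 0 0 0; 0 0 0 0 0 0 0; .07 0 0 0 0 0 0; .07 0 0 0 0 0 0; .07 0 0 0 0 0 0; .07 0 0 0 0 0 0' 
python3 -m crank '.07 0 0 0 0 0 0; .07 0 0 0 0 0 0; .07 0 0 -.01 0 0 0; .07 0 0 -.025 0 0 0; .07 0 0 -.03 0 0 0; .07 0 0 -.03 0 0 0; .07 0 0 -.03 0 0 0; .07 0 0 -.03 0 0 0' 
python3 -m crank '.07 0 -.03 0 0 0 0; .07 0 -.035 0 0 0 0; .07 0 -.035 0 0 0 0; .07 0 -.035 0 0 0 0; .07 0 -.02 0 0 0 0; .07 0 0 0 0 0 0; .07 0 0 0 0 0 0; .07 0 0 0 0 0 0' 
python3 - <<'E'
from h import *
go(.537,-.2575,.25,118)
f=grab_frame('top');W=cloud(f).reshape(-1,3);x,y,z=W.T
K=W[(abs(x-.537)<.04)&(abs(y+.257)<.04)&(z>.1)&(z<.125)]
r=cv2.minAreaRect((K[:,:2]*1000).astype(np.float32));print(len(K),r)
save('k2',cv2.resize(f['pixels'][170:350,250:490],(800,600),interpolation=cv2.INTER_CUBIC))
E
```

```text
clock: 17.63
position: [0.5367, -0.2573, 0.108]
tool_rot: [3.141, -0.0, 2.026]
force: [-0.1, -0.3, 1.0]
grip_width: 0.0572
finger_force: 0.0
clock: 18.3
position: [0.5365, -0.257, 0.2653]
tool_rot: [3.141, 0.0, 2.026]
force: [-0.4, 0.1, -1.1]
grip_width: 0.0698
finger_force: 0.0
clock: 18.97
position: [0.3981, -0.3252, 0.2636]
tool_rot: [3.141, 0.001, 2.026]
force: [0.4, -0.6, -0.1]
grip_width: 0.0701
finger_force: 0.0
t 18.9667 pos [ 0.3981 -0.3252  0.2636] rpy [1.7996e+02 4.0000e-02 1.1610e+02] q [ 1.15  0.41 -0.75  1.85  0.33  1.01  0.71] F [ 0.4 -0.6 -0.1] w 0.0701 ff 0.0
shift [-0.0003  0.1545  0.0136] turn -1.9
85 ((537.0594482421875, -256.46099853515625), (10.597319602966309, 32.24309158325195), 60.56126022338867)
```

View pics/k2.png

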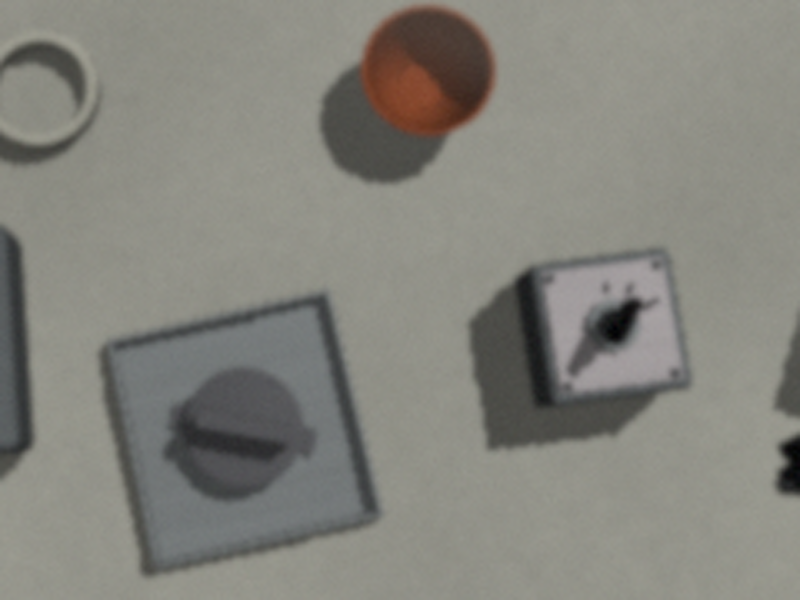

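The key head (crop px about 620,322) stands at −29°, 0.63 rad from OFF, which is RUN. The cover is flat in the tray (crop px about 240,435), the bystanders haven't moved and the arm is clear.

```bash
python3 -c "from workcell import bot; print(bot.job_done())"
```

```text
the job is handed in; nothing more can be done
None
```

The job is handed in: the cover was unlocked and set flat in the tray, then the key was held at START and released, and it is back at RUN by my last camera measurement; hand-in returned no verdict.

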